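Lay the glove carton down on its place sticker

TASK

The carton of disposable gloves has been left standing on end beside its place sticker at the bread counter. Only pushing it with the fingers, never gripping or lifting it, slide it upright across the counter until its leading foot stands just over the near edge of the sticker, then push it near the top so that it tips over and lands on its back, slot up, wholly inside the sticker's outline. Leave everything else on the counter where it is.

Things in the scene. Friction and masses are not known exactly. Their poses are not given: they have to be found in the camera images.
- carton: Glove carton to slide and tip: rigid cream-and-teal box standing on end, 220 mm tall, 116 wide, 72 deep, about 0.4 kg. Origin: centre of the end it stands on. z: up its height; x: along the depth; y: along the width. Dark oval slot in the wide face at x = -36 mm, facing away from the sticker; plain back at x = +36 mm, facing the sticker. Starts 30 to 80 mm short of the sticker.
- carton_centre (a point): Centre of the carton: 110 mm up while it stands, 36 mm lying on its back. Pushed on the slot face lower than about 40 mm the carton slides upright; pushed high it tips, balances at about 18 degrees (top moved some 70 mm), then falls by itself. To push so low, slant the fingers forward 35 to 40 degrees so that the tips lead, or a wide gripper body touches higher up first.
- carton_foot (a point): Middle of the carton's leading foot edge (carton frame x = +36 mm, y = 0, z = 0): the bottom edge nearest the sticker, about which it tips. The fallen carton reaches 220 mm onward from this edge, give or take 15 mm of slip. At the start it is up to 15 mm off the sticker's long centre line, and the carton is turned up to 0.12 rad from the sticker's x.
- back_foot_left (a point): Corner of the carton's back face, carton frame (36, 58, 0) mm.
- back_foot_right (a point): Corner of the carton's back face, carton frame (36, -58, 0) mm.
- back_head_left (a point): Corner of the carton's back face, carton frame (36, 58, 220) mm.
- back_head_right (a point): Corner of the carton's back face, carton frame (36, -58, 220) mm.
- sticker: Place sticker: thin vinyl flush on the dark counter (no step), cream with an 8 mm teal border and a teal hand sign, 280 x 170 mm over the border's outer edge, which is the outline. Origin: its centre. x: along the 280 mm length, away from the carton, roughly to the robot's left; near edge at x = -140 mm, far edge +140 mm, long edges y = -85 and +85 mm.
- jam_jar: Bystander: red jam jar, 66 mm diameter, 85 mm tall. Origin: centre of its underside.
- honey: Bystander: amber honey bottle, 60 mm diameter, 140 mm tall. Origin: centre of its underside.
- paper_carton: Bystander: brown carton with a green band, 70 by 100 mm, 150 mm tall, standing. Origin: centre of its underside.
- plates: Bystander: stack of six white side plates, 150 mm diameter, 41 mm high. Origin: centre of its underside.
- tongs: Bystander: dark wooden bread tongs lying flat, about 280 mm long, 26 mm high. Origin: on the counter near the middle of their length, x along the length to the tips.
- card_stand: Bystander: picture card upright in a wooden block, 45 by 100 mm, 123 mm tall. Origin: centre of its underside.
- butter_dish: Bystander: butter on a 170 by 110 mm wooden board under a clear cover, 76 mm tall. Origin: centre of its underside.
There are look-alikes about, which are no part of the job. Leave any orange or pink look-alike of the carton alone.

How it is judged:
By the outcome, as a careful person would: the job done as asked, in the order asked, and still so for the second after the job is handed in, with the robot touching nothing.
It also fails if it takes over 58 s, if anything falls off the work surface, if the arm or the gripper's body presses on something with over 40 N, if the wrist force passes 120 N, or if a joint passes its speed limit or range.

ROBOT

A 6-joint arm with a two-finger parallel gripper is mounted at the origin on the work surface. World frame = base frame: x ahead of the robot, y to its left, z up, the work surface at z = 0. Lengths are in mm, angles in rad, forces in N, time in s.
With the tool pointing down it reaches from about 275 to 750 mm from the base axis. Payload 10.2 kg.
Tool frame: the origin (TCP) lies between the finger pads; the fingertips stand 17 mm ahead of it and the grasp point (between the pads) lies 2 mm behind it (tips_ahead is the distance from the TCP to the fingertips, in mm); z points along the fingers, y is the line along which they close (so a half turn about z gives the same grasp; the last joint's range is limited). The gripper opens to 85 mm and grips with 20 to 120 N. Pads are 22 mm wide; open, the fingers measure 114 mm over their backs; the gripper's body (76 mm by 85 mm) begins 54 mm behind the grasp point. The pads swing forward as they close: fully open they stand 13 mm farther back than shut.
Start: joints at [-1.43, 0.313, 1.498, -0, 1.331, -0.223], TCP at [186.797, -490.651, 248.294] pointing down, gripper open.
Joint ranges: [-2.94, 2.94], [-0.97, 2.17], [0.19, 2.56], [-1.23, 4.37], [0.02, 3.11], [-2.88, 2.88]. Speed limits (rad/s): [2.39, 2.39, 3.01, 3.14, 3.14, 3.14].

INTERFACE

Orientations are given as a unit quaternion [w, x, y, z].
In Python, from rig import sense, capture, finish_job, boxes_of, tips_ahead gives the robot as it stands.
- The arm moves only by the tool drive_tool, never from a script. Its argument "commands" is text: rows parted by semicolons, each of 7 numbers parted by spaces: the shift along the world's x, y, z in units of 0.1 m (1.0 is 0.1 m), then the turn, a rotation vector about the world's x, y, z in units of pi/4 rad (1.0 is pi/4 rad), then the opening in per cent of the stroke, from 0 (shut) to 100 (fully open). A call has 1 to 20 rows; each row shifts and turns the commanded pose from where the row before left it; what a row does not reach is not made up. A row lasts 1/12 s, in which the tool goes at most 41.7 mm and 7.16 degrees, less where a joint would pass 70% of its speed; a pose out of reach is approached as far as the arm can. A call with a number of a shift or a turn outside -1 to 1 is refused whole. A call with a gripper value outside its range is refused whole. The fingers move at their own pace and stop on an object; "force" is the grip in N (left out, the last holds). Time passes only in rows, so rows that do not move let the fingers close. It gives the time, the measured TCP pose, the force, the opening and the grip force at its end, in the units of the state.
- sense(): the state, without advancing time (a new reading comes with each control period).
- capture(name): name is "scene" or "top" or "wrist"; returns a dict with "pixels" (420x560x3 uint8, blue, green, red), "fov_y" (degrees; the focal length in pixels is half the picture's height over the tangent of half this angle, whatever the lens; pixels are square), "cx", "cy" (the principal point, pixels), "position" and "attitude" of the camera in the world; the wrist camera has in their place "tool_from_camera" (4x4, takes a point from camera to tool coordinates, whose origin is the TCP and whose axes are the flange's). Camera axes: x right, y down, z forward; pixel columns grow to the right and rows downward; lengths in mm; the calibration is good to about 2 mm. The wrist camera is an equidistant fisheye: a pixel r from the principal point sees the ray r / f radians off the axis. A picture is of the moment at which its call begins: read the wrist's pose just before it. There is no depth.
- finish_job(): hands the job in; it is judged then, once.
Trained networks look in a picture, given as the dict that the camera call returned (one of the last four; its "shot" number tells which), for a name from the list of things; names that differ only in an ending like _2 or _b are one class to them, and where a whole thing is asked for, a point or a joint stands for the part that bears it (a point fixed in the world has none). Each returns a list of dicts, best first, with "confidence" (0 to 1); they miss things now and then, are a little off and sometimes report something else, mostly with a low value. They report only what shows in the picture. A call takes as long as a camera call. They do not tell look-alikes from the thing itself.
- boxes_of(picture, name): "position" ([column, row] in pixels, amid what is visible of it).
The state is a dict: "time_s": time; "joints": joint angles; "dq": joint speeds; "tau": joint torques, N m; "eef_pos": TCP position; "ee_rot": TCP orientation; "force": force on the tool from outside, world axes, zero at the start; "wrist_torque": the same for the moment, N m; "grip_width": opening from 0.0 (shut) to 1.0 (fully open); "grip_force": force on a finger pad.
Only numpy, scipy, OpenCV 4.12 (cv2) and the standard library are available. Lean on these libraries where they do the work, as an engineer would, in place of code of your own. Each camera call takes 0.05 s, during which the arm holds its last target. There are 200 camera calls.

## Working session

There is one attempt and no reset: what is moved stays moved. The work goes in short steps, Python scripts to look and compute and a tool call to move; the robot and the scene stay as the last step left them, time stands still between calls to the robot, and variables do not carry over. Pictures are saved under pics/ and viewed, at most 10 in all, crops included, and the job is handed in when it is done.

Besides the shell and the picture viewer there is one more tool, called after "Request:" by a JSON object that holds its "api" and its "payload", one argument or row to a line. drive_tool: Moves the arm, as the interface text tells. Shifts and turns lie within -1 to 1; 1 stands for 0.1 m of shift or pi/4 rad of turn. Its arguments: {"type":"object","properties":{"commands":{"type":"string"},"force":{"type":"number"}},"required":["commands"]}

```bash
mkdir -p pics
cat > h.py <<'E'
import numpy as np, cv2
from rig import sense, capture, finish_job, boxes_of, tips_ahead
from scipy.spatial.transform import Rotation as R
def rot(a):
    a=np.array(a,float)
    return a if a.shape==(3,3) else R.from_quat(a.ravel(),scalar_first=True).as_matrix()
def foc(p): return p['pixels'].shape[0]/2/np.tan(np.radians(p['fov_y']/2))
def ground(p,uv,z=0):
    f=foc(p); d=rot(p['attitude'])@np.array([(uv[0]-p['cx'])/f,(uv[1]-p['cy'])/f,1]); o=np.array(p['position'])
    return o+d*(z-o[2])/d[2]
def proj(p,X):
    f=foc(p); c=rot(p['attitude']).T@(np.array(X)-np.array(p['position'])); return [p['cx']+f*c[0]/c[2],p['cy']+f*c[1]/c[2]]
E
python3 - <<'E'
from h import *
print(sense())
for n in('scene','top'):
    p=capture(n); cv2.imwrite(f'pics/{n}0.png',p['pixels']); print(n,p['fov_y'],p['position'],p['attitude'])
    for k in('carton','sticker','carton_foot','back_foot_left','back_foot_right','back_head_left','back_head_right','jam_jar','honey','paper_carton','plates','tongs','card_stand','butter_dish'):
        print(k,[(np.round(b['position']).tolist(),round(b['confidence'],2),np.round(ground(p,b['position'])[:2]).tolist()) for b in boxes_of(p,k)[:3]])
E
```

```text
{'time_s': 0.0, 'joints': array([-1.43040103e+00,  3.13475189e-01,  1.49849460e+00, -1.34970501e-05,
        1.33100741e+00, -2.23396241e-01]), 'dq': array([ 0.00179351,  0.0003257 , -0.00060261, -0.00065425,  0.00084965,
        0.00116898]), 'tau': array([-1.57129241e-03, -4.12267721e+01, -2.59744459e+01, -2.87244438e-04,
        4.13846123e-03,  1.40860482e-05]), 'eef_pos': array([ 186.75610813, -490.38427746,  247.70052738]), 'ee_rot': array([-6.91948832e-04,  9.83502000e-01,  1.80895928e-01,  2.21727269e-05]), 'force': array([-0.89180799, -0.26828338,  0.02877248]), 'wrist_torque': array([ 0.01348506, -0.01551098,  0.03125954]), 'grip_force': 0.0, 'grip_width': 1.0007836902679168}
scene 56.30801109919617 [1506.57936245   14.18453479 1105.19326224] [-0.26600617  0.63014884  0.67590683 -0.27441413]
carton [([189.0, 188.0], 0.95, [265.0, -435.0]), ([236.0, 169.0], 0.92, [120.0, -253.0]), ([199.0, 242.0], 0.78, [567.0, -328.0])]
sticker [([299.0, 234.0], 0.79, [494.0, 40.0])]
carton_foot [([190.0, 189.0], 0.93, [273.0, -429.0]), ([234.0, 170.0], 0.91, [133.0, -259.0]), ([198.0, 242.
[... 1695 characters left out ...]
.0], 0.85, [379.0, -417.0]), ([330.0, 210.0], 0.83, [529.0, -221.0]), ([351.0, 160.0], 0.8, [702.0, -299.0])]
back_head_left [([325.0, 208.0], 0.95, [538.0, -205.0]), ([352.0, 159.0], 0.85, [703.0, -300.0]), ([387.0, 256.0], 0.64, [370.0, -409.0])]
back_head_right [([390.0, 252.0], 0.85, [384.0, -419.0]), ([335.0, 269.0], 0.84, [332.0, -233.0]), ([328.0, 213.0], 0.76, [522.0, -215.0])]
jam_jar [([223.0, 136.0], 0.9, [791.0, 137.0])]
honey []
paper_carton [([269.0, 130.0], 0.72, [811.0, -19.0])]
plates [([152.0, 267.0], 0.92, [352.0, 382.0])]
tongs [([118.0, 205.0], 0.74, [562.0, 497.0])]
card_stand [([161.0, 163.0], 0.95, [701.0, 350.0])]
butter_dish [([425.0, 245.0], 0.74, [404.0, -539.0])]
```

View pics/scene0.png

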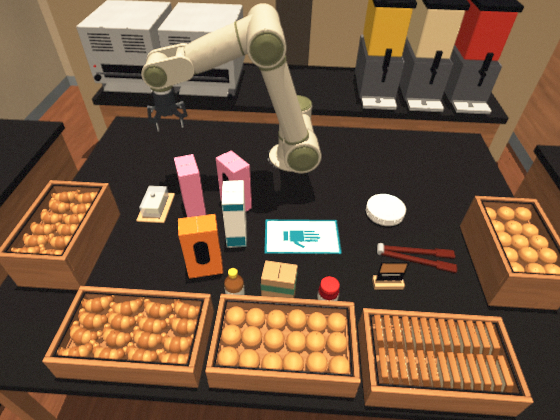

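View pics/top0.png

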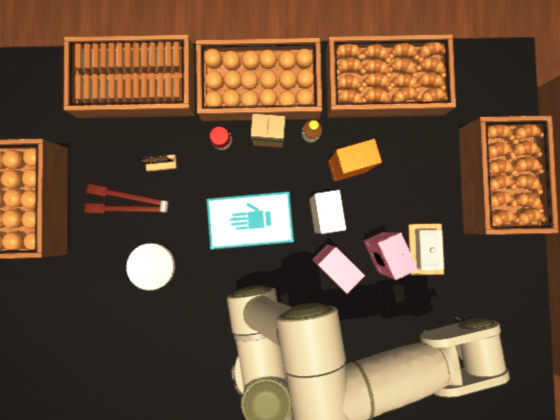

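The target is the cream carton (top view 328,212; scene 233,213), with pink cartons at top (338,268) and (390,255) and an orange one at (355,160). The sticker is at top (250,220). Next I'll measure both precisely by colour.

```bash
cat >> h.py <<'E'
def sticker_pose(p):
    im=p['pixels'].astype(int); b,g,r=im[...,0],im[...,1],im[...,2]
    m=((g>90)&(b>90)).astype(np.uint8)
    m=cv2.morphologyEx(m,cv2.MORPH_OPEN,np.ones((2,2)))
    n,l=cv2.connectedComponents(m); return m,l
E
python3 - <<'E'
from h import *
p=capture('top'); m,l=sticker_pose(p)
def quad(uv,z):
    k=l[uv[1],uv[0]]; c=max(cv2.findContours((l==k).astype(np.uint8),cv2.RETR_EXTERNAL,cv2.CHAIN_APPROX_NONE)[0],key=len)
    W=np.array([ground(p,q,z)[:2] for q in c[:,0,:].astype(float)],np.float32)
    rc=cv2.minAreaRect(W); print(k,len(c),c[:,0].min(0),c[:,0].max(0),rc); print(cv2.boxPoints(rc).round(1).tolist())
quad((215,225),0); quad((322,205),220)
s=capture('scene')
big=np.hstack([cv2.resize(p['pixels'][120:310,200:420],None,fx=3.4,fy=3.4,interpolation=cv2.INTER_CUBIC)[:600,:748]])
cv2.imwrite('pics/topc.png',big)
cv2.imwrite('pics/scc.png',cv2.resize(s['pixels'][145:290,165:345],None,fx=4,fy=4,interpolation=cv2.INTER_CUBIC))
E
```

```text
81 264 [207 192] [294 250] ((498.9399719238281, 49.004615783691406), (173.75437927246094, 284.20831298828125), 3.890294313430786)
[[402.6000061035156, 184.89999389648438], [421.8999938964844, -98.69999694824219], [595.2999877929688, -86.9000015258789], [576.0, 196.6999969482422]]
80 132 [312 191] [347 234] ((513.87548828125, -190.4006805419922), (120.64417266845703, 90.11393737792969), 7.574713230133057)
[[448.1000061035156, -153.6999969482422], [460.0, -243.0], [579.5999755859375, -227.10000610351562], [567.7000122070312, -137.8000030517578]]
```

View pics/topc.png

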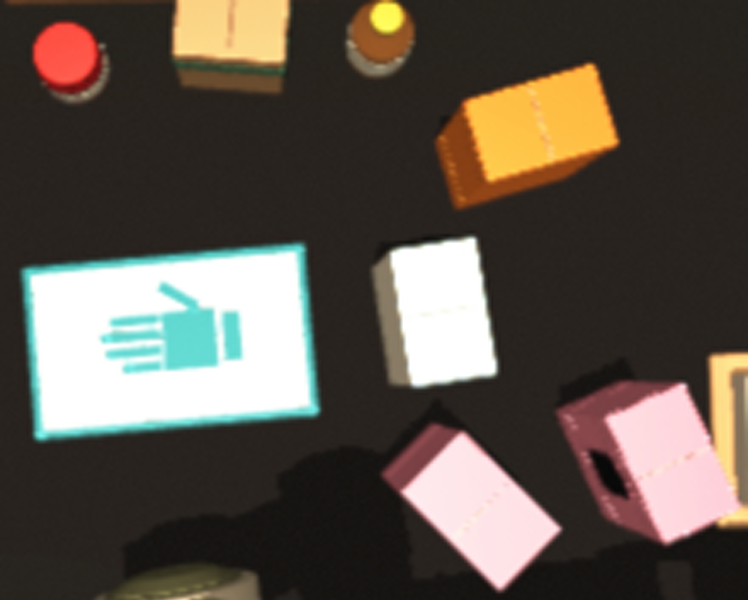

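View pics/scc.png

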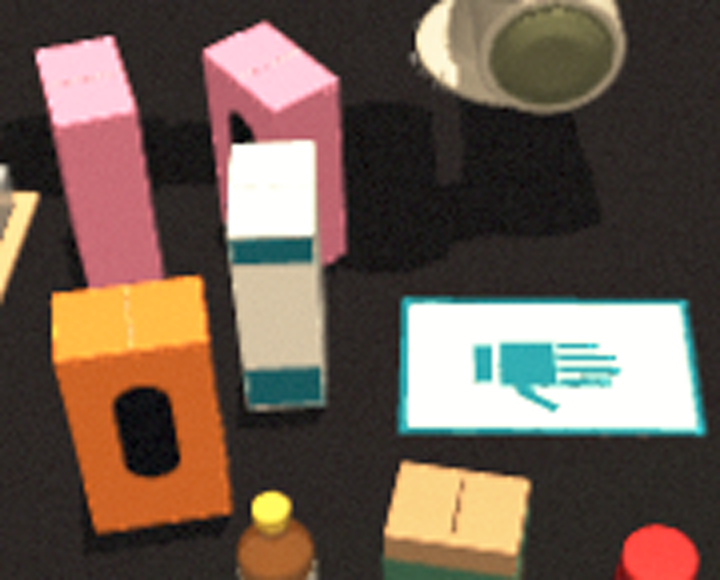

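Run:
```python
from h import *
from scipy.optimize import least_squares
p=capture('top'); s=capture('scene')
T=lambda q:(200+(q[0]+.5)/3.4-.5,120+(q[1]+.5)/3.4-.5)
S=lambda q:(165+(q[0]+.5)/4-.5,145+(q[1]+.5)/4-.5)
ob=[(p,T((390,250)),(36,-58,220)),(p,T((475,238)),(-36,-58,220)),(p,T((497,375)),(-36,58,220)),(p,T((413,388)),(36,58,220)),(p,T((374,268)),(36,-58,0)),(p,T((393,380)),(36,58,0)),
(s,S((325,406)),(36,-58,0)),(s,S((246,409)),(-36,-58,0)),(s,S((313,235)),(36,-58,220)),(s,S((228,238)),(-36,-58,220)),(s,S((315,141)),(36,58,220)),(s,S((232,144)),(-36,58,220))]
def W(v,X):
    c,d=np.cos(v[2]),np.sin(v[2]); return [v[0]+c*X[0]-d*X[1],v[1]+d*X[0]+c*X[1],X[2]]
f=lambda v:np.concatenate([np.subtract(proj(a,W(v,X)),q) for a,q,X in ob])
r=least_squares(f,[510,-190,1.6],x_scale=[10,10,.1],loss='soft_l1'); v=r.x; print('carton',v,np.round(r.fun.reshape(-1,2),1).tolist())
print('foot',W(v,(36,0,0)),'slot face mid',W(v,(-36,0,0)))
C=np.array([498.9,49.0]);a=np.radians(93.89);x=np.array([np.cos(a),np.sin(a)]);y=np.array([-x[1],x[0]])
d=np.array(W(v,(36,0,0))[:2])-C; print('foot in sticker',d@x,d@y,'yaw rel',v[2]-a)
for n,qs in dict(pinkA=[(403,490),(463,432),(560,530),(500,590)],pinkB=[(607,420),(685,384),(737,488),(666,543)],orange=[(463,100),(593,65),(617,142),(490,180)]).items():
    print(n,[np.round(ground(p,T(q),220)[:2]).tolist() for q in qs])
for q in [(22,268),(303,243),(320,415),(37,440)]: 
    e=ground(p,T(q))[:2]-C; print(e@x,e@y)
print([ [round(((ground(s,S(q))[:2]-C)@w),1) for w in (x,y)] for q in [(402,297),(688,299),(705,436),(399,433)]])
```

```text
carton [ 518.19124618 -194.909866      1.69854766] [[0.5, -0.1], [0.0, -0.2], [-0.1, -0.8], [-0.1, -0.9], [-0.3, -0.0], [-0.7, 0.9], [0.2, -0.1], [0.3, -0.1], [0.1, -0.9], [-0.6, -1.0], [-0.3, -0.1], [-0.3, -0.2]]
foot [np.float64(513.6046977975132), np.float64(-159.2032339294301), 0] slot face mid [np.float64(522.7777945615746), np.float64(-230.6164980738253), 0]
foot in sticker -208.72114546059183 -0.5460710646530202 yaw rel 0.05985802255747896
pinkA [[368.0, -156.0], [415.0, -208.0], [332.0, -288.0], [283.0, -235.0]]
pinkB [[423.0, -330.0], [452.0, -398.0], [363.0, -438.0], [319.0, -376.0]]
orange [[698.0, -216.0], [727.0, -329.0], [660.0, -347.0], [629.0, -237.0]]
143.86815329438926 -89.44190720883839
-137.87993351359134 -89.56073327830026
-139.25900917257982 82.72786859892261
142.57846564659488 82.33758609889614
[[np.float64(-137.8), np.float64(82.5)], [np.float64(144.9), np.float64(82.5)], [np.float64(141.5), np.float64(-92.1)], [np.float64(-136.9), np.float64(-90.7)]]
```

Run:
```python
from h import *
p=capture('scene')
for z in range(200,700,50): print(z,np.round(proj(p,(187,-490,z))), np.round(proj(p,(520,-380,z))))
```

```text
200 [172. 137.] [179. 193.]
250 [170. 126.] [177. 182.]
300 [168. 115.] [174. 170.]
350 [165. 103.] [171. 158.]
400 [163.  91.] [169. 144.]
450 [160.  78.] [165. 131.]
500 [157.  64.] [162. 116.]
550 [154.  50.] [159. 100.]
600 [151.  35.] [155.  83.]
650 [148.  19.] [151.  65.]
```

Request:
{"api": "drive_tool", "payload": {
  "commands": "0.2 0 0.6 0 0 0 0; 0.4 0.1 0.6 0 0 0.159 0; 0.4 0.1 0.6 0 0 0.159 0; 0.4 0.1 0 0 0 0.159 0; 0.4 0.1 0 0 0 0.159 0"
}}

```text
time_s: 2.17
eef_pos: [326.9, -459.2, 358.8]
ee_rot: [0.002, 0.907, 0.42, -0.0]
force: [0.3, -0.8, -0.2]
grip_width: 0.301
grip_force: 0.0
```

Request:
{"api": "drive_tool", "payload": {
  "commands": "0.19 0.18 0 0 0 0.1403 0; 0.19 0.18 0 0 0 0.1403 10; 0.19 0.18 0 0 0 0.1403 70; 0.19 0.18 0 0 0 0.1403 70; 0.19 0.18 0 0 0 0.1403 70; 0.2 0.18 0 0 0 0.1403 70; 0.2 0.19 0 0 0 0.1403 70; 0.2 0.19 0 0.133 0.009 0 70; 0.2 0.19 0 0.133 0.009 0 70; 0.2 0.19 -0.05 0.133 0.009 0 70; 0 0 -0.05 0.133 0.009 0 70; 0 0 -0.05 0.133 0.009 0 70; 0 0 -0.05 0.133 0.009 0 70"
}}

```text
time_s: 3.25
eef_pos: [521.1, -275.1, 336.5]
ee_rot: [-0.228, 0.65, 0.694, 0.212]
force: [0.3, 0.3, -0.2]
grip_width: 0.702
grip_force: 0.0
```

```bash
cat >> h.py <<'E'
def tip(s):
    r=R.from_quat(s['ee_rot'],scalar_first=True).as_matrix(); ta=tips_ahead() if callable(tips_ahead) else tips_ahead
    return np.array(s['eef_pos'])+ta*r[:,2],r,ta
E
python3 - <<'E'
from h import *
s=sense(); t,r,ta=tip(s); print(s['time_s'],s['joints'].round(3),s['eef_pos'].round(1),s['ee_rot'].round(4)); print(t.round(1),ta); print(r.round(3)); print('tilt',np.degrees(np.arccos(-r[2,2])),'yaw z',np.degrees(np.arctan2(r[1,2],r[0,2])),'ytool yaw',np.degrees(np.arctan2(r[1,1],r[0,1])),r[2,1])
p=capture('scene'); cv2.imwrite('pics/s1.png',cv2.resize(p['pixels'][0:300,80:380],None,fx=2,fy=2))
# rough wrist centre fit: a2,a3,d1,L
J=[[-1.43040103e+00,3.13475189e-01,1.49849460e+00,0,1.33100741,-.2234]];
E
```

```text
3.25 [-0.838  0.649  0.881  0.434  2.093 -0.777] [ 521.1 -275.1  336.5] [-0.2276  0.6498  0.6935  0.2121]
[ 520.4 -265.   322.8] 17.0
[[-0.052  0.998 -0.04 ]
 [ 0.805  0.066  0.59 ]
 [ 0.591 -0.002 -0.806]]
tilt 36.24637057487052 yaw z 93.88062289547977 ytool yaw 3.7575260648135647 -0.0015750926274689658
```

View pics/s1.png

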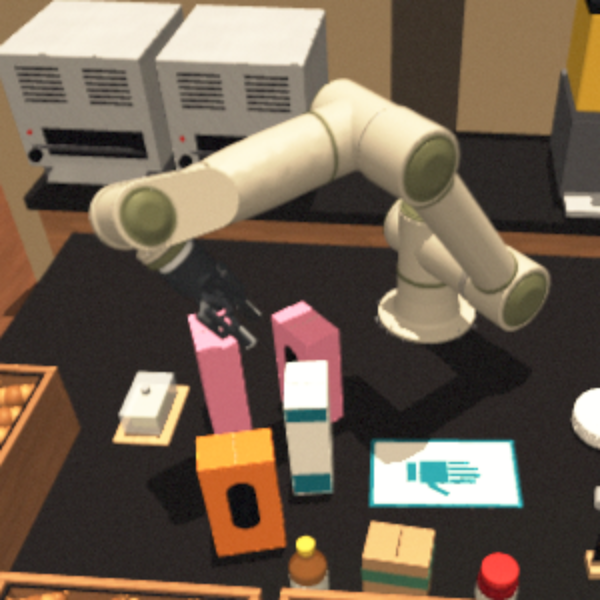

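Request:
{"api": "drive_tool", "payload": {
  "commands": "0 0 0 -0.006 0.089 0 70; 0 0 0 -0.006 0.089 0 70; 0.02 0 -0.35 0 0 0 70; 0 0 -0.35 0 0 0 70; 0 0 -0.35 0 0 0 70; 0 0 -0.35 0 0 0 70; 0 0 -0.35 0 0 0 70; 0 0 -0.25 0 0 0 70; 0 0 0 0 0 0 70"
}}

```text
time_s: 4.05
eef_pos: [521.4, -274.0, 131.9]
ee_rot: [-0.274, 0.665, 0.676, 0.16]
force: [-0.4, 0.3, -0.2]
grip_width: 0.703
grip_force: 0.0
```

Run:
```python
from h import *
s=sense(); t,r,ta=tip(s); print(s['time_s'],s['joints'].round(3),s['eef_pos'].round(1),s['force'].round(1)); print(t.round(1)); print(r.round(3))
p=capture('scene');q=capture('top'); cv2.imwrite('pics/s2.png',np.hstack([cv2.resize(p['pixels'][60:310,110:310],None,fx=2,fy=2),cv2.resize(q['pixels'][100:350,230:430],None,fx=2,fy=2)]))
```

```text
4.05 [-0.804  0.835  1.088  0.302  1.793 -0.842] [ 521.4 -274.   131.9] [-0.4  0.3 -0.2]
[ 518.7 -264.1  118.3]
[[ 0.034  0.987 -0.158]
 [ 0.811  0.065  0.582]
 [ 0.584 -0.148 -0.798]]
```

View pics/s2.png

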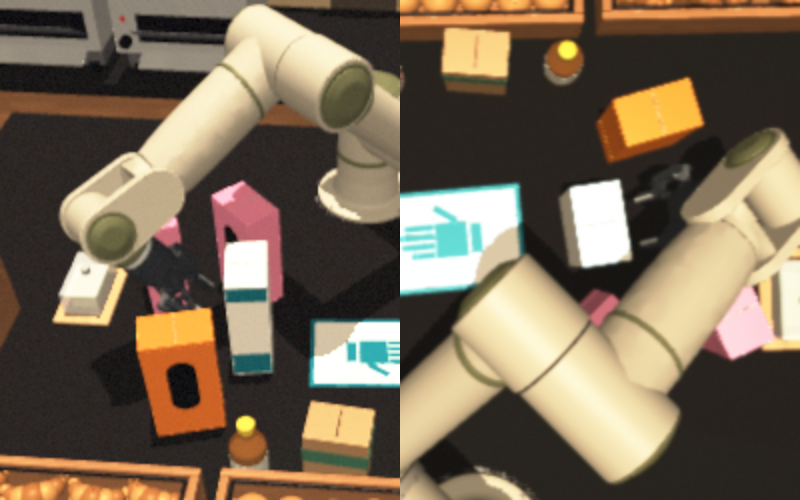

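Scene view: fingers hang behind the cream carton, clear of orange and pink ones. Top view: the wrist fork's rear end (crop ~775,270) is near the pink carton's top (740,330), so I'll check that clearance before descending.

Run:
```python
from h import *
q=capture('top')
for c in [(775,275),(752,245),(800,200),(755,148),(687,215)]:
    uv=(230+(c[0]-400)/2,100+c[1]/2); print(c,[np.round(ground(q,uv,z)[:2]).tolist() for z in (250,300,350,400)])
for n,X in dict(wrist=(559,-414,323),pb1=(452,-398,220),pb2=(423,-330,220)).items(): u=proj(q,X); print(n,(u[0]-230)*2+400,(u[1]-100)*2)
```

```text
(775, 275) [[438.0, -435.0], [439.0, -419.0], [440.0, -403.0], [442.0, -387.0]]
(752, 245) [[480.0, -404.0], [480.0, -389.0], [479.0, -374.0], [479.0, -360.0]]
(800, 200) [[542.0, -474.0], [539.0, -457.0], [536.0, -439.0], [533.0, -421.0]]
(755, 148) [[618.0, -413.0], [612.0, -398.0], [605.0, -383.0], [599.0, -368.0]]
(687, 215) [[525.0, -314.0], [522.0, -303.0], [520.0, -291.0], [518.0, -280.0]]
wrist 773.543189011338 184.84026836662508
pb1 742.5744599030716 265.1133833212324
pb2 696.1375991824519 286.3210114124233
```

Request:
{"api": "drive_tool", "payload": {
  "commands": "0.03 0 0 -0.009 0.133 0 55; 0.02 0 0 0 0 0 55; 0 0 -0.2 0 0 0 55; 0 0 -0.15 0 0 0 55; 0 0 -0.1 0 0 0 55; 0 0 0 0 0 0 55"
}}

```text
time_s: 4.7
eef_pos: [527.2, -274.8, 89.8]
ee_rot: [-0.305, 0.673, 0.662, 0.124]
force: [0.3, -0.5, 0.2]
grip_width: 0.548
grip_force: 0.0
```

Run:
```python
from h import *
s=sense(); t,r,ta=tip(s); print(s['time_s'],s['joints'].round(3),s['eef_pos'].round(1),s['force'].round(1)); print(t.round(1)); print(r.round(3))
p=capture('scene');q=capture('top'); cv2.imwrite('pics/s3.png',np.hstack([cv2.resize(p['pixels'][110:260,110:240],None,fx=3,fy=3),cv2.resize(q['pixels'][130:280,310:440],None,fx=3,fy=3)]))
```

```text
4.7 [-0.778  0.93   1.031  0.253  1.804 -0.783] [ 527.2 -274.8   89.8] [ 0.3 -0.5  0.2]
[ 523.1 -265.    76.5]
[[ 0.092  0.967 -0.236]
 [ 0.816  0.063  0.575]
 [ 0.571 -0.246 -0.783]]
```

View pics/s3.png

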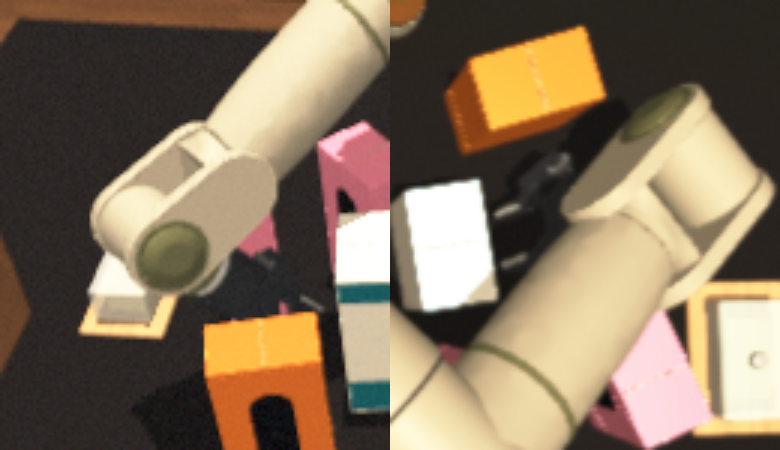

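Request:
{"api": "drive_tool", "payload": {
  "commands": "0 0.05 0 -0.111 -0.008 0 55; 0 0.05 -0.12 0 0 0 55; 0 0 -0.13 0 0 0 55; 0 0 0 0 0 0 55"
}}

```text
time_s: 5.13
eef_pos: [527.1, -264.7, 64.8]
ee_rot: [-0.273, 0.685, 0.668, 0.097]
force: [-1.4, 1.7, -1.2]
grip_width: 0.545
grip_force: 0.0
```

Request:
{"api": "drive_tool", "payload": {
  "commands": "0 0 -0.1 0 0 0 55; 0 0 -0.1 0 0 0 55; 0 0 -0.06 0 0 0 55; 0 0 0 0 0 0 55"
}}

```text
time_s: 5.47
eef_pos: [527.1, -265.0, 38.7]
ee_rot: [-0.273, 0.685, 0.668, 0.097]
force: [-0.3, -0.0, 0.2]
grip_width: 0.55
grip_force: 0.0
```

Run:
```python
from h import *
s=sense(); t,r,ta=tip(s); print(s['time_s'],s['joints'].round(3),s['eef_pos'].round(1),s['force'].round(1),s['tau'].round(1)); print(t.round(1)); print(r.round(3))
p=capture('scene');q=capture('top'); cv2.imwrite('pics/s4.png',np.hstack([cv2.resize(p['pixels'][110:260,110:240],None,fx=3,fy=3),cv2.resize(q['pixels'][130:280,310:440],None,fx=3,fy=3)]))
```

```text
5.4667 [-0.752  0.946  1.114  0.212  1.633 -0.772] [ 527.1 -265.    38.7] [-0.3 -0.   0.2] [ -0.1 -62.3 -22.    0.5   1.3  -0. ]
[ 523.2 -256.4   24.5]
[[ 0.089  0.969 -0.232]
 [ 0.863  0.041  0.504]
 [ 0.498 -0.245 -0.832]]
```

View pics/s4.png

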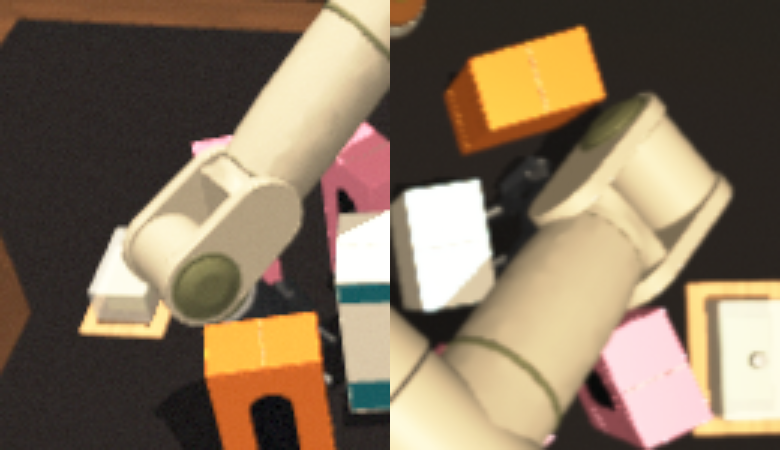

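Request:
{"api": "drive_tool", "payload": {
  "commands": "-0.008 0.06 0 0.0015 -0.022 0.005 55; -0.008 0.06 0 0.0015 -0.022 0.005 55; -0.008 0.06 0 0.0015 -0.022 0.005 55; -0.008 0.06 0 0.0015 -0.022 0.005 55; -0.008 0.06 0 0.0015 -0.022 0.005 55; -0.008 0.06 0 0.0015 -0.022 0.005 55; -0.008 0.06 0 0.0015 -0.022 0.005 55; -0.004 0.04 0 0.0015 -0.022 0 55"
}}

```text
time_s: 6.23
eef_pos: [521.8, -218.8, 40.7]
ee_rot: [-0.229, 0.666, 0.695, 0.144]
force: [-0.2, -1.7, -0.0]
grip_width: 0.552
grip_force: 0.8
```

```bash
cat >> h.py <<'E'
def carton_px(s):
    "teal bottom band on the narrow +x face, scene camera: corner pixels bottom-left, bottom-right"
    im=s['pixels'].astype(int); b,g,r=im[...,0],im[...,1],im[...,2]
    m=((b>60)&(b-r>40)&(g-r>30)).astype(np.uint8)
    n,l,st,c=cv2.connectedComponentsWithStats(m)
    return [(st[i].tolist(),c[i].round(1).tolist()) for i in range(1,n) if st[i][4]>25]
E
python3 - <<'E'
from h import *
s=sense(); t,r,ta=tip(s); print(s['time_s'],s['eef_pos'].round(1),s['force'].round(1),t.round(1)); print(r.round(3))
p=capture('scene'); print(carton_px(p))
E
```

```text
6.2333 [ 521.8 -218.8   40.7] [-0.2 -1.7 -0. ] [ 519.7 -210.2   26.2]
[[-0.007  0.992 -0.126]
 [ 0.86   0.07   0.505]
 [ 0.51  -0.105 -0.854]]
[([230, 205, 20, 6, 115], [239.1, 207.5]), ([264, 219, 78, 35, 370], [301.8, 239.6]), ([290, 231, 30, 17, 266], [301.6, 237.2]), ([284, 232, 4, 9, 36], [285.5, 236.0]), ([233, 238, 18, 8, 139], [241.8, 241.5])]
```

```bash
cat >> h.py <<'E'
from scipy.optimize import least_squares
def est(p):
    """band centroids of narrow face -> shift relative to the start fit, world mm"""
    q=dict(p); q['pixels']=cv2.imread('pics/scene0.png')
    def bands(im):
        L=[x for x in carton_px(im) if 14<=x[0][2]<=30 and 5<=x[0][3]<=12 and abs(x[1][0]-301)>20]; L.sort(key=lambda x:x[1][1]); return L
    a,b=bands(q),bands(p); out=[]
    for i,z in((-1,20),(0,190)):
        out.append((ground(p,b[i][1],z)-ground(p,a[i][1],z))[:2].round(1).tolist())
    return out,[x[0] for x in a],[x[0] for x in b]
E
python3 - <<'E'
from h import *
p=capture('scene'); print(est(p))
E
```

```text
([[-0.8, 22.7], [-1.4, 23.8]], [[223, 205, 20, 6, 108], [227, 237, 18, 9, 138]], [[230, 205, 20, 6, 117], [233, 238, 19, 8, 144]])
```

Request:
{"api": "drive_tool", "payload": {
  "commands": "-0.005 0.06 0 0.001 -0.017 0 55; -0.005 0.06 0 0.001 -0.017 0 55; -0.005 0.06 0 0.001 -0.017 0 55; -0.005 0.06 0 0.001 -0.017 0 55; -0.005 0.06 0 0.001 -0.017 0 55; -0.005 0.06 0 0 0 0 55; -0.004 0.06 0 0 0 0 55; -0.004 0.05 0 0 0 0 55;0 0 0 0 0 0 55"
}}

```text
time_s: 7.08
eef_pos: [517.9, -171.0, 40.5]
ee_rot: [-0.208, 0.661, 0.702, 0.167]
force: [0.3, 0.2, 0.2]
grip_width: 0.545
grip_force: 0.0
```

Run:
```python
from h import *
s=sense(); t,r,ta=tip(s); print(s['time_s'],s['eef_pos'].round(1),s['force'].round(1),t.round(1)); print(r.round(3))
p=capture('scene'); print(est(p)); q=capture('top')
m,l=sticker_pose(q); cv2.imwrite('pics/s5.png',np.hstack([cv2.resize(p['pixels'][120:280,190:350],None,fx=2.5,fy=2.5,interpolation=cv2.INTER_CUBIC),cv2.resize(q['pixels'][140:300,200:360],None,fx=2.5,fy=2.5,interpolation=cv2.INTER_CUBIC)]))
```

```text
7.0833 [ 517.9 -171.    40.5] [0.3 0.2 0.2] [ 516.7 -162.4   26. ]
[[-0.04   0.997 -0.071]
 [ 0.858  0.071  0.509]
 [ 0.513 -0.04  -0.858]]
([[-181.1, 45.6], [-3.6, 70.5]], [[223, 205, 20, 6, 108], [227, 237, 18, 9, 138]], [[245, 205, 19, 6, 102]])
```

View pics/s5.png

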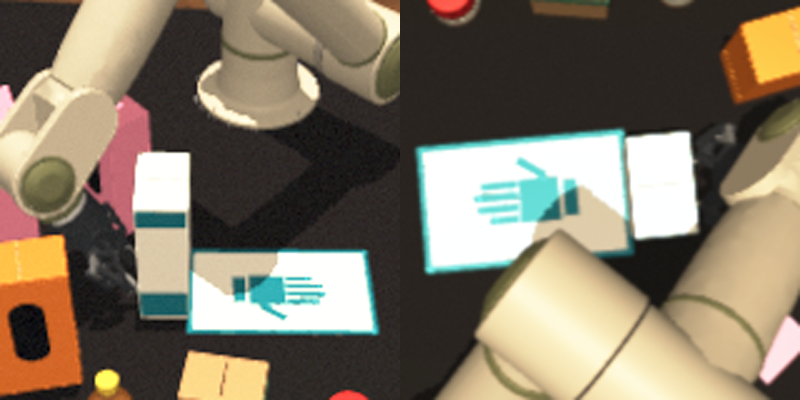

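Request:
{"api": "drive_tool", "payload": {
  "commands": "-0.004 0.06 0 0 0 0 55; -0.004 0.06 0 0 0 0 55; -0.004 0.06 0 0 0 0 55; -0.003 0.05 0 0 0 0 55; 0 0 0 0 0 0 55; 0 -0.1 0 0 0 0 55; 0 -0.15 0 0 0 0 55; 0 0 0.2 0 0 0 55; 0 0 0.35 0 0 0 55; 0 0 0.35 0 0 0 55; 0 0 0.35 0 0 0 55; 0 0 0.35 0 0 0 55; 0 0 0.1 0 0 0 55; 0 0 0 0 0 0 55"
}}

```text
time_s: 8.35
eef_pos: [517.1, -176.1, 213.1]
ee_rot: [-0.205, 0.661, 0.702, 0.167]
force: [-0.2, -0.4, -0.2]
grip_width: 0.553
grip_force: 0.0
```

Run:
```python
from h import *
s=sense(); t,r,ta=tip(s); print(s['time_s'],s['eef_pos'].round(1),s['force'].round(1),t.round(1))
p=capture('scene'); im=p['pixels'].astype(int)
# top band on narrow face (z~190) shift from start, upright assumed
q=dict(p); q['pixels']=cv2.imread('pics/scene0.png')
a=[x for x in carton_px(q) if x[0][1]<215 and x[0][0]<260][0]; b=[x for x in carton_px(p) if x[0][1]<215 and x[0][0]<290]
print(a,b,(ground(p,b[0][1],190)-ground(p,a[1],190)).round(1)); print(carton_px(p))
cv2.imwrite('pics/s6.png',cv2.resize(p['pixels'][120:280,190:350],None,fx=2.5,fy=2.5))
```

```text
8.35 [ 517.1 -176.1  213.1] [-0.2 -0.4 -0.2] [ 516.  -167.5  198.5]
([223, 205, 20, 6, 108], [232.6, 207.4]) [([251, 205, 20, 6, 98], [260.7, 207.9])] [-5.  94.3  0. ]
[([251, 205, 20, 6, 98], [260.7, 207.9]), ([264, 219, 78, 35, 300], [309.2, 241.1]), ([283, 231, 5, 10, 43], [285.3, 235.3]), ([290, 230, 30, 18, 267], [301.6, 237.1]), ([253, 238, 18, 8, 140], [261.7, 241.4])]
```

Request:
{"api": "drive_tool", "payload": {
  "commands": "-0.01 0.1 0 0 0 0 55; -0.01 0.08 0 0 0 0 55; -0.01 0.05 0 0 0 0 55; -0.004 0.05 0 0 0 0 55; -0.004 0.05 0 0 0 0 55; -0.004 0.05 0 0 0 0 55; -0.004 0.05 0 0 0 0 55; -0.004 0.05 0 0 0 0 55; -0.004 0.05 0 0 0 0 55; -0.004 0.05 0 0 0 0 55; -0.004 0.05 0 0 0 0 55; -0.004 0.05 0 0 0 0 55; -0.004 0.05 0 0 0 0 55; -0.004 0.05 0 0 0 0 55; -0.004 0.05 0 0 0 0 55; -0.004 0.05 0 0 0 0 55"
}}

```text
time_s: 9.73
eef_pos: [508.2, -85.7, 210.5]
ee_rot: [-0.208, 0.661, 0.701, 0.167]
force: [-0.3, -0.6, 0.5]
grip_width: 0.549
grip_force: 0.0
```

Run:
```python
from h import *
s=sense(); t,r,ta=tip(s); print(s['time_s'],s['eef_pos'].round(1),s['force'].round(1),t.round(1))
p=capture('scene'); print(carton_px(p))
```

```text
9.7333 [508.2 -85.7 210.5] [-0.3 -0.6  0.5] [507.  -77.  195.9]
[([268, 182, 3, 23, 41], [269.4, 192.8]), ([270, 203, 20, 10, 106], [279.7, 207.5]), ([254, 213, 4, 25, 55], [255.3, 225.9]), ([264, 219, 78, 35, 301], [309.6, 241.6]), ([290, 231, 30, 17, 266], [301.6, 237.2]), ([284, 232, 4, 8, 32], [285.5, 235.5]), ([255, 235, 20, 11, 142], [264.6, 239.7])]
```

Request:
{"api": "drive_tool", "payload": {
  "commands": "-0.004 0.05 0 0 0 0 55; -0.004 0.05 0 0 0 0 55; -0.004 0.05 0 0 0 0 55; -0.002 0.04 0 0 0 0 55; 0 0 0 0 0 0 55; 0 0 0 0 0 0 55; 0 0 0 0 0 0 55; 0 0 0 0 0 0 55; 0 0 0 0 0 0 55; 0 -0.1 0.1 0 0 0 55; 0 -0.2 0.2 0 0 0 55; 0 -0.2 0.3 0 0 0 55; 0 -0.2 0.3 0 0 0 55; 0 0 0.3 0 0 0 55; 0 0 0 0 0 0 55"
}}

```text
time_s: 11.03
eef_pos: [507.6, -138.7, 335.5]
ee_rot: [-0.203, 0.661, 0.702, 0.168]
force: [0.4, 0.5, 1.1]
grip_width: 0.549
grip_force: 0.0
```

Run:
```python
from h import *
s=sense(); t,r,ta=tip(s); print(s['time_s'],s['eef_pos'].round(1),s['force'].round(1),t.round(1))
p=capture('scene'); print(carton_px(p)); q=capture('top')
cv2.imwrite('pics/s7.png',np.hstack([cv2.resize(p['pixels'][150:280,190:350],None,fx=2.5,fy=2.5,interpolation=cv2.INTER_CUBIC),cv2.resize(q['pixels'][160:290,200:360],None,fx=2.5,fy=2.5,interpolation=cv2.INTER_CUBIC)]))
```

```text
11.0333 [ 507.6 -138.7  335.5] [0.4 0.5 1.1] [ 506.5 -130.1  320.9]
[([276, 211, 14, 23, 298], [282.3, 221.8]), ([314, 211, 20, 23, 197], [327.7, 222.3]), ([264, 219, 78, 35, 306], [300.6, 243.7]), ([276, 235, 14, 12, 148], [282.4, 240.5]), ([325, 236, 9, 11, 78], [329.2, 241.0])]
```

View pics/s7.png

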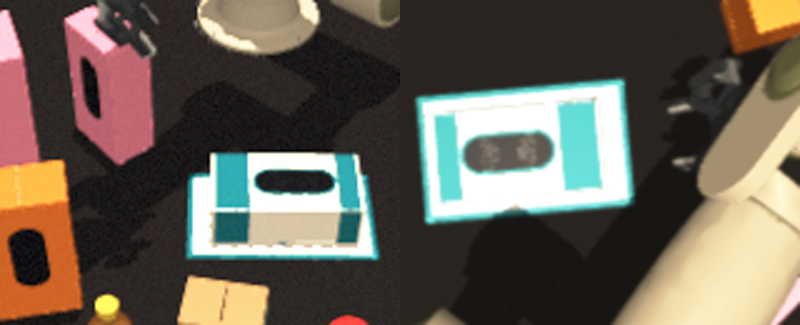

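The carton lies slot up, with the border visible all round: in the scene view its base spans columns 212–360 against the outline's 190–375. The arm is clear, so I'm handing in.

```bash
python3 -c "
from rig import *
print(finish_job())"
```

```text
the job is handed in; nothing more can be done
None
```

The carton was slid upright onto the sticker's near edge and tipped onto its back, and in the last camera views it lies slot up inside the outline with about 20 mm to spare at each end. I saw no contact with anything else, and the job is handed in at about 11 s of the 58 s allowed.

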